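Load a fresh filter cartridge in the woodturner's dust extractor

ROBOT

A 6-joint arm with a two-finger parallel gripper is mounted at the origin on the work surface. World frame = base frame: x ahead of the robot, y to its left, z up, the work surface at z = 0. Lengths are in m, angles in degrees, forces in N, time in s.
With the tool pointing down it reaches from about 0.3 to 0.775 m from the base axis. Payload 14.6 kg.
Tool frame: the origin (TCP) lies midway between the tips of the shut fingers; the grasp point (between the pads) lies 19 mm behind it; z points along the fingers, y is the line along which they close (so a half turn about z gives the same grasp; the last joint's range is limited). The gripper opens to 94 mm and grips with 3 to 60 N. Pads are 16 mm wide; open, the fingers measure 119 mm over their backs; the gripper's body (75 mm by 177 mm) begins 78 mm behind the grasp point.
Start: joints at [-74.576, 17.183, 87.147, -0, 75.671, -3.816], TCP at [0.181, -0.519, 0.205] pointing down, gripper open.
Joint ranges: [-173.82, 173.82], [-45.26, 126.66], [13.44, 144.39], [-59.66, 239.66], [0, 175.72], [-146.38, 146.38]. Speed limits (degrees/s): [127.2, 127.2, 147.25, 180, 180, 180].

INTERFACE

Orientations are given as [roll, pitch, yaw] about the fixed x, y, z axes, in that order (R = Rz(yaw) Ry(pitch) Rx(roll)).
In Python, from bench import manip, vision gives the robot as it stands.
- The arm moves only by the tool apply_moves, never from a script. Its argument "moves" is a list that holds one entry, the list of rows, each a list of 7 numbers: the shift along the tool's x, y, z as a fraction of full scale, then the turn, a rotation vector about the tool's x, y, z as a fraction of full scale, then the closure, from 0 (fully open) to 1 (shut). A call has 1 to 20 rows; each row shifts and turns the commanded pose from where the row before left it, along the tool's axes as they then stand; what a row does not reach is not made up. Full scale, the value 1, is 0.02 m for a shift and 0.12 rad for a turn. A row lasts 1/10 s, in which the tool goes at most 50 mm and 8.59 degrees, less where a joint would pass 70% of its speed; a pose out of reach is approached as far as the arm can. A call with a number of a shift or a turn outside -1 to 1 is refused whole. A call with a gripper value outside its range is refused whole. The fingers move at their own pace and stop on an object; the grip force is fixed at half the most. Time passes only in rows, so rows that do not move let the fingers close. It gives the time, the measured TCP pose, the force, the opening and the grip force at its end, in the units of the state.
- manip.state(): the state, without advancing time (a new reading comes with each control period).
- vision.get_image(name): name is "scene" or "top"; returns (picture, depth): 384x512x3 uint8, blue, green, red; 384x512 float32, m along the optical axis (not along the pixel's ray), 0 where there is no reading.
- vision.calibration(name): a dict with "vertical_fov" (degrees; the focal length in pixels is half the picture's height over the tangent of half this angle, whatever the lens; pixels are square), "cx", "cy" (the principal point, pixels), "eye" and "orientation" of the camera in the world. Camera axes: x right, y up, looking along -z (the intrinsics and any distortion apply to the point x, -y, -z); pixel columns grow to the right and rows downward; lengths in m; the calibration is good to about 2 mm. A picture is of the moment at which its call begins. calibration takes no time and is no camera call.
- manip.hand_in(): hands the job in; it is judged then, once.
The state is a dict: "time": time; "joint_pos": joint angles; "dq": joint speeds; "tau": joint torques, N m; "ee_pos": TCP position; "tool_rot": TCP orientation; "force": force on the tool from outside, world axes, zero at the start; "wrist_torque": the same for the moment, N m; "width": finger opening in m; "gripper_force": force on a finger pad.
Only numpy, scipy, OpenCV 4.12 (cv2) and the standard library are available. Lean on these libraries where they do the work, as an engineer would, in place of code of your own. Each camera call takes 0.05 s, during which the arm holds its last target. There are 200 camera calls.

TASK

Fit the fresh filter cartridge (white pleats, green caps) to the dust extractor: slide the red gate aside, stand the cartridge upright in the yellow-rimmed seat underneath, let go of it, and slide the gate back fully home over it. Leave the clogged brown cartridge where it stands.

Things in the scene. Friction and masses are not known exactly. Their poses are not given: they have to be found in the camera images.
- fresh_mid (a point): The fresh filter cartridge: an upright loose cylinder, diameter 50 mm, height 70 mm, about 0.15 kg, white pleated side with green caps, standing on the bench. The point is its centre, 35 mm above its underside; its z axis is the cylinder's axis, upward.
- clogged_mid (a point): The clogged filter cartridge, a bystander: same shape and size as the fresh one, brown all over. The point is its centre, 35 mm above its underside.
- seat (a point): Floor centre of the seat on the fixed grey extractor box, 40 mm above the bench: a 76 x 76 mm recess in yellow walls 6 mm thick, 18 mm high. Axes are the box's: z up, x to its back, y the way the gate opens. The box spans x -100..130, y -85..195 mm; posts of the gate's rail at x = 105, y = -65 and 180 mm end 100 mm above this point. A seated cartridge's centre is 35 mm above it.
- gate_grip (a point): On the gate's black grip bar: 14 mm thick along seat y, 40 mm along seat x, top 16 mm above the point; upper face of the red plate (6 mm thick, 50 mm along y) 24 mm below it. Slides only along seat y, no spring, 1.5 N friction, stays where left. Home (at its stop): 108 mm straight above the seat point; fully open: 120 mm further to +y. Starts 0 to 25 mm open. Axes as the seat's.
Mind the look-alikes: they are no part of the job. Several things look just like the part that bears fresh_mid: the one meant starts nearest to the robot's base.

How it is judged:
By the outcome, as a careful person would: the job done as asked, in the order asked, and still so for the second after the job is handed in, with the robot touching nothing.
It also fails if it takes over 72 s, if anything falls off the work surface, if the arm or the gripper's body presses on something with over 40 N, if the wrist force passes 120 N, or if a joint passes its speed limit or range.

## Working session

There is one attempt and no reset: what is moved stays moved. The work goes in short steps, Python scripts to look and compute and a tool call to move; the robot and the scene stay as the last step left them, time stands still between calls to the robot, and variables do not carry over. Pictures are saved under pics/ and viewed, at most 10 in all, crops included, and the job is handed in when it is done.

Besides the shell and the picture viewer there is one more tool, called after "Emit:" as name([rows], argument=value, ...), one row to a line, values as JSON. apply_moves: Moves the arm, as the interface text tells. Shift numbers are shares of 0.02 m and turn numbers shares of 0.12 rad, none past 1 either way. Its arguments: {"type":"object","properties":{"moves":{"type":"array","items":{"type":"array","items":{"type":"array","items":{"type":"number","minimum":-1,"maximum":1}}}}},"required":["moves"]}

```bash
mkdir -p pics; ls
cat > h.py <<'E'
import numpy as np, cv2
from bench import manip, vision
from scipy.spatial.transform import Rotation as R
def grab(name,tag):
    im,d=vision.get_image(name); c=vision.calibration(name)
    cv2.imwrite(f'pics/{tag}.png',im); np.savez(f'/tmp/{tag}.npz',im=im,d=d)
    return im,d,c
E
python3 - <<'E'
from h import *
for n in('scene','top'):
    im,d,c=grab(n,n+'0'); print(n,c)
a=np.hstack([cv2.imread('pics/scene0.png'),cv2.imread('pics/top0.png')])
print(manip.state())
E
```

```text
pics
scene {'vertical_fov': 54.176213357794765, 'cx': 254.53136321656902, 'cy': 193.26007862000083, 'eye': array([0.87182075, 0.33028999, 0.61005258]), 'orientation': array([ 46.19255714,   1.13597297, 139.52434233])}
top {'vertical_fov': 57.8007196330343, 'cx': 254.46226495823436, 'cy': 191.15169538590018, 'eye': array([ 0.46274185, -0.08205416,  0.75040487]), 'orientation': array([  6.74000864,  -0.71101761, -90.97095055])}
{'time': 0.1, 'joint_pos': array([-7.45753593e+01,  1.72127489e+01,  8.71779478e+01, -1.34892996e-03,
        7.56690553e+01, -3.81735551e+00]), 'dq': array([ 0.0506761 , -0.08590091, -0.03778497, -0.07014661, -0.0090431 ,
       -0.00226938]), 'tau': array([ 1.34997339e-03, -5.32644582e+01, -3.53282332e+01,  7.09121092e-02,
        2.34559318e-02, -8.16697707e-05]), 'ee_pos': array([ 0.18117169, -0.51905059,  0.20493126]), 'tool_rot': array([-1.79940294e+02, -2.67435414e-03,  1.92423294e+01]), 'force': array([-0.18509802,  0.31496765,  0.29000512]), 'wrist_torque': array([ 0.02667349,  0.00570455, -0.01993862]), 'gripper_force': 0.0, 'width': 0.09389170062819478}
```

View pics/scene0.png

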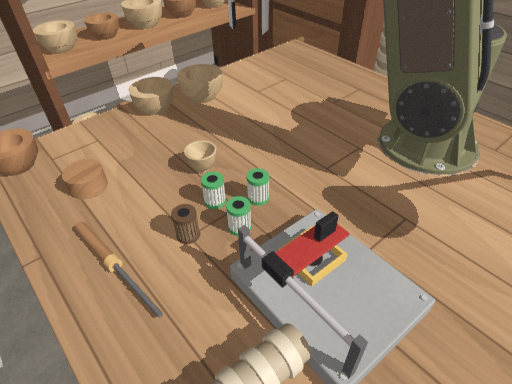

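View pics/top0.png

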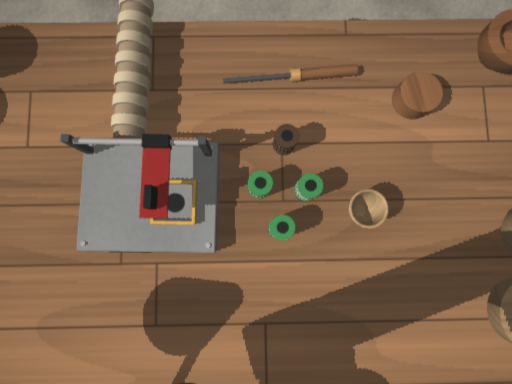

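The scene view shows three green-capped cartridges at (213,188), (258,186) and (239,214), the brown one at (186,223), and the gate's grip at (326,226). In the top view the green caps are at (260,184), (310,187) and (282,227), the last being nearest the base. The brown one is at (286,138), the box spans about (80..218, 140..252), the grip is at (151,197), and the yellow rim is around (174,202).

```bash
cat >> h.py <<'E'
def cloud(d,c):
    h,w=d.shape; f=h/2/np.tan(np.radians(c['vertical_fov'])/2)
    u,v=np.meshgrid(np.arange(w),np.arange(h))
    ray=np.stack([(u-c['cx'])/f,-(v-c['cy'])/f,-np.ones_like(u,float)],-1)
    rw=ray@R.from_euler('xyz',c['orientation'],degrees=True).as_matrix().T
    return c['eye']+rw*d[...,None], rw
def onplane(rw,c,z): return c['eye']+rw*((z-c['eye'][2])/rw[...,2])[...,None]
def masks(im):
    hsv=cv2.cvtColor(im,cv2.COLOR_BGR2HSV)
    g=lambda lo,hi:cv2.inRange(hsv,lo,hi)
    return dict(green=g((55,120,60),(85,255,255)),yellow=g((20,150,120),(32,255,255)),
      red=g((0,200,90),(5,255,255))|g((175,200,90),(180,255,255)),black=g((0,0,0),(180,255,45)),grey=g((0,0,60),(180,45,180)))
E
python3 - <<'E'
from h import *
for n in('top','scene'):
    z=np.load(f'/tmp/{n}0.npz'); im,d=z['im'],z['d']; c=vision.calibration(n); P,rw=cloud(d,c); m=masks(im)
    print(n)
    # green caps: points near top height
    G=(m['green']>0)|((m['black']>0)); 
    k,l,s,ce=cv2.connectedComponentsWithStats(m['green'])
    for i in range(1,k):
        if s[i,4]>80:
            q=P[(l==i)&(d>0)]; t=np.median(q[:,2][q[:,2]>.06]) if (q[:,2]>.06).any() else 0
            cn=cv2.findContours((l==i).astype(np.uint8),0,2)[0][0]
            sel=(l==i)&(P[...,2]>.064); f=np.zeros_like(m['green']); 
            p7=onplane(rw,c,.07)[sel]
            mm=cv2.minEnclosingCircle(p7[:,:2].astype(np.float32))
            print('green px',ce[i].round(),'ztop',t.round(4),'circ',np.round(mm,4) if 0 else (np.round(mm[0],4),round(mm[1],4)))
    X=P[...,0];Y=P[...,1];Z=P[...,2]; ok=d>0
    box=ok&(abs(Z-.04)<.006)&(m['grey']>0)&(Y>.05)
    k,l,s,ce=cv2.connectedComponentsWithStats(box.astype(np.uint8)); 
    p4=onplane(rw,c,.04); pts=p4[box][:,:2].astype(np.float32)
    i=1+np.argmax(s[1:,4]); r=cv2.minAreaRect(p4[l==i][:,:2].astype(np.float32)); print('box',r, 'zmed',np.median(Z[l==i]))
    print(np.round(cv2.boxPoints(r),4).tolist())
    for nm,zz in(('yellow',.058),('red',.124)):
        s_=(m[nm]>0)&ok&(abs(Z-zz)<.01); q=onplane(rw,c,zz)[s_][:,:2].astype(np.float32)
        print(nm,len(q),'zmed',np.median(Z[(m[nm]>0)&ok]).round(4)); 
        if len(q): r=cv2.minAreaRect(q); print(r,np.round(cv2.boxPoints(r),4).tolist())
    s_=(m['black']>0)&ok&(abs(Z-.164)<.006); q=onplane(rw,c,.164)[s_][:,:2].astype(np.float32)
    k,l,s,ce=cv2.connectedComponentsWithStats(s_.astype(np.uint8))
    for i in range(1,k):
        if s[i,4]>15: r=cv2.minAreaRect(onplane(rw,c,.164)[l==i][:,:2].astype(np.float32)); print('blk',ce[i].round(),s[i,4],r)
E
```

```text
top
green px [260. 183.] ztop 0.0703 circ (array([ 0.56 , -0.103]), 0.0239)
green px [310. 185.] ztop 0.0703 circ (array([ 0.5527, -0.2026]), 0.0241)
green px [282. 227.] ztop 0.0704 circ (array([ 0.4731, -0.1444]), 0.024)
box ((0.5382910966873169, 0.15722081065177917), (0.215404212474823, 0.21769434213638306), 88.99150085449219) zmed 0.04013250513868738
[[0.4275999963283539, 0.051500000059604645], [0.6452000141143799, 0.047600001096725464], [0.6489999890327454, 0.2630000114440918], [0.43140000104904175, 0.2667999863624573]]
yellow 74 zmed 0.0582
((0.5253862738609314, 0.07016602903604507), (0.08307158201932907, 0.08282109349966049), 87.02819061279297) [[0.48190000653266907, 0.030799999833106995], [0.5645999908447266, 0.026499999687075615], [0.5688999891281128, 0.10949999839067459], [0.4862000048160553, 0.11379999667406082]]
red 0 zmed nan
blk [149. 196.] 149 ((0.5248128771781921, 0.0885525792837143), (0.03762418031692505, 0.011806371621787548), 1.0023037195205688)
scene
green px [211. 183.] ztop 0.069 circ (array([ 0.5578, -0.1954]), 0.0236)
box ((0.5465816259384155, 0.15731091797351837), (0.20987367630004883, 0.23039045929908752), 88.03988647460938) zmed 0.03933531147673747
[[0.4278999865055084, 0.05640000104904175], [0.6581000089645386, 0.048500001430511475], [0.6653000116348267, 0.2581999897956848], [0.4350000023841858, 0.2660999894142151]]
yellow 61 zmed 0.0505
((0.5330819487571716, 0.10063276439905167), (0.08663644641637802, 0.026696233078837395), 1.0333038568496704) [[0.4894999861717224, 0.11320000141859055], [0.49000000953674316, 0.08649999648332596], [0.5766000151634216, 0.08810000121593475], [0.576200008392334, 0.11479999870061874]]
red 0 zmed nan
blk [319. 225.] 22 ((0.5491126179695129, 0.09342938661575317), (0.013218712992966175, 0.005251298192888498), 81.23716735839844)
  return _methods._mean(a, axis=axis, dtype=dtype,
  ret = ret.dtype.type(ret / rcount)
```

Emit:
apply_moves([
  [[0,0,0,0,0,0.98,0],[0,0,0,0,0,0.98,0],[0,0,0,0,0,0.98,0],[0.5,-0.5,0,0,0,0,0],[1,-1,0,0,0,0,0],[1,-1,0,0,0,0,0],[1,-1,0,0,0,0,0],[1,-1,0,0,0,0,0],[1,-1,0,0,0,0,0],[1,-1,0,0,0,0,0],[1,-1,0,0,0,0,0],[1,-1,0,0,0,0,0],[1,-1,0,0,0,0,0],[1,-1,0,0,0,0,0],[1,-1,0,0,0,0,0],[1,-1,0,0,0,0,0],[1,-1,0,0,0,0,0],[1,-1,0,0,0,0,0],[1,-1,0,0,0,0,0],[1,-1,0,0,0,0,0]],
])

```text
time: 2.1
ee_pos: [0.5175, -0.193, 0.2053]
tool_rot: [-180.0, 0.0, -0.7]
force: [-0.7, -0.1, 0.2]
width: 0.0941
gripper_force: 0.0
```

Emit:
apply_moves([
  [[0.2,-1,0,0,0,0,0],[0,-1,0,0,0,0,0],[0,-1,0,0,0,0,0],[0,-1,0,0,0,0,0],[0,-1,0,0,0,0,0],[0,-1,0,0,0,0,0],[0,-1,0,0,0,0,0],[0,-1,0,0,0,0,0],[0,-1,0,0,0,0,0],[0,-1,0,0,0,0,0],[0,-1,0,0,0,0,0],[0,-1,0,0,0,0,0],[0,-1,0,0,0,0,0],[0,-0.6,0,0,0,0,0],[0,-0.5,0,0,0,0,0],[0,0,0,0,0,0,0],[0,0,0,0,0,0,0]],
])

```text
time: 3.8
ee_pos: [0.5255, 0.0867, 0.2054]
tool_rot: [180.0, 0.0, -0.9]
force: [-0.6, -0.4, 0.3]
width: 0.0941
gripper_force: 0.0
```

Emit:
apply_moves([
  [[0,-0.1,0.5,0,0,0,0],[0,0,1,0,0,0,0],[0,0,1,0,0,0,0],[0,0,0.8,0,0,0,0],[0,0,0.4,0,0,0,0],[0,0,0,0,0,0,0.5],[0,0,0,0,0,0,1],[0,0,0,0,0,0,1],[0,0,0,0,0,0,1],[0,0,0,0,0,0,1],[0,0,0,0,0,0,1],[0,0,0,0,0,0,1],[0,0,0,0,0,0,1],[0,0,0,0,0,0,1],[0,0,0,0,0,0,1]],
])

```text
time: 5.3
ee_pos: [0.5256, 0.089, 0.1315]
tool_rot: [-180.0, -0.0, -1.0]
force: [-1.3, 0.9, 0.3]
width: 0.0175
gripper_force: 0.3
```

Emit:
apply_moves([
  [[0,0,0,0,0,0,1],[0,0,0,0,0,0,1],[0,0,0,0,0,0,1],[0,0,0,0,0,0,1],[0,0,0,0,0,0,1]],
])

```text
time: 5.8
ee_pos: [0.5256, 0.089, 0.1314]
tool_rot: [-180.0, 0.0, -1.0]
force: [-0.6, 1.5, -1.3]
width: 0.0141
gripper_force: 30.0
```

Emit:
apply_moves([
  [[0,-0.4,0,0,0,0,1],[0,-0.5,0,0,0,0,1],[0,-0.5,0,0,0,0,1],[0,-0.5,0,0,0,0,1],[0,-0.5,0,0,0,0,1],[0,-0.5,0,0,0,0,1],[0,-0.5,0,0,0,0,1],[0,-0.5,0,0,0,0,1],[0,-0.4,0,0,0,0,1],[0,-0.3,0,0,0,0,1],[0,-0.1,0,0,0,0,1],[0,0,0,0,0,0,1]],
])

```text
time: 7.0
ee_pos: [0.5286, 0.1841, 0.1315]
tool_rot: [-180.0, -0.2, -0.9]
force: [15.2, 1.2, -7.8]
width: 0.0137
gripper_force: 30.0
```

Emit:
apply_moves([
  [[0,0,0,0,0,0,0],[0,0,0,0,0,0,0],[0,0,0,0,0,0,0],[0,0,0,0,0,0,0],[0,0,0,0,0,0,0],[0,0,-0.5,0,0,0,0],[0,0,-1,0,0,0,0],[0,0,-1,0,0,0,0],[0,0,-1,0,0,0,0],[0,0.5,-0.5,0,0,0.17,0],[0,1,0,0,0,0,0],[0,1,0,0,0,0,0],[0,1,0,0,0,0,0],[0,1,0,0,0,0,0],[0,1,0,0,0,0,0],[0,1,0,0,0,0,0],[0,1,0,0,0,0,0],[0,1,0,0,0,0,0],[0,1,0,0,0,0,0],[0,1,0,0,0,0,0]],
])

```text
time: 9.0
ee_pos: [0.5191, -0.0283, 0.2115]
tool_rot: [180.0, 0.0, -2.2]
force: [-0.5, -0.1, -0.6]
width: 0.0942
gripper_force: 0.0
```

Emit:
apply_moves([
  [[0,1,0,0,0,0,0],[-0.4,1,0,0,0,0,0],[-0.5,1,0,0,0,0,0],[-0.5,1,0,0,0,0,0],[-0.5,0.8,0,0,0,0,0],[-0.2,0.4,0,0,0,0,0],[0,0,0,0,0,0,0]],
])

```text
time: 9.7
ee_pos: [0.4733, -0.1301, 0.2116]
tool_rot: [180.0, -0.0, -2.3]
force: [-1.0, -0.4, 1.2]
width: 0.0942
gripper_force: 0.0
```

Run:
```python
from h import *
a,d,c=grab('top','top1'); b,d2,c2=grab('scene','scene1')
cv2.imwrite('pics/both1.png',cv2.resize(np.hstack([a,b]),(800,300)))
for n,im,d,c in(('top',a,d,c),('scene',b,d2,c2)):
    P,rw=cloud(d,c); m=masks(im); Z=P[...,2]
    s=(m['yellow']>0)&(abs(Z-.058)<.005); q=onplane(rw,c,.058)[s][:,:2].astype(np.float32); print(n,len(q),cv2.minAreaRect(q),cv2.boxPoints(cv2.minAreaRect(q)).round(4).tolist())
```

```text
top 249 ((0.5255024433135986, 0.07026796042919159), (0.08709016442298889, 0.08398748189210892), 89.0478515625) [[0.4828000068664551, 0.027400000020861626], [0.5667999982833862, 0.026000000536441803], [0.5681999921798706, 0.11309999972581863], [0.48420000076293945, 0.1145000010728836]]
scene 190 ((0.5318708419799805, 0.07468733191490173), (0.08681586384773254, 0.085093192756176), 87.27163696289062) [[0.48730000853538513, 0.033399999141693115], [0.5723000168800354, 0.02930000051856041], [0.5763999819755554, 0.11599999666213989], [0.49140000343322754, 0.1200999990105629]]
```

View pics/both1.png

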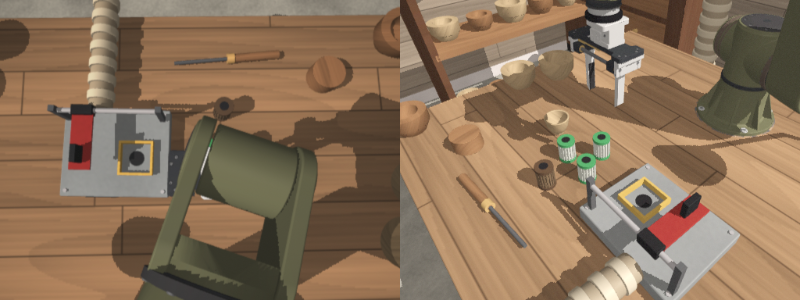

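The two-view picture shows the gate open (grip at about (76,152) in the left half), the seat clear at (136,157), and the gripper above the nearest cartridge.

Emit:
apply_moves([
  [[0.05,0.62,0.5,0,0,0,0],[0,0,1,0,0,0,0],[0,0,1,0,0,0,0],[0,0,1,0,0,0,0],[0,0,1,0,0,0,0],[0,0,1,0,0,0,0],[0,0,1,0,0,0,0],[0,0,1,0,0,0,0],[0,0,0.8,0,0,0,0],[0,0,0.5,0,0,0,0],[0,0,0.2,0,0,0,0],[0,0,0,0,0,0,0.5],[0,0,0,0,0,0,0.7],[0,0,0,0,0,0,0.7],[0,0,0,0,0,0,0.7],[0,0,0,0,0,0,0.7],[0,0,0,0,0,0,0.7],[0,0,0,0,0,0,0.7],[0,0,0,0,0,0,0.7],[0,0,0,0,0,0,0.7]],
])

```text
time: 11.8
ee_pos: [0.4744, -0.1418, 0.0317]
tool_rot: [180.0, -0.0, -2.1]
force: [-0.1, -0.9, 4.9]
width: 0.0496
gripper_force: 30.0
```

Emit:
apply_moves([
  [[0,0,-0.3,0,0,0,0.7],[0,0,-0.6,0,0,0,0.7],[0,0,-1,0,0,0,0.7],[0,0,-1,0,0,0,0.7],[0,0,-1,0,0,0,0.7],[0,0,-1,0,0,0,0.7],[0,-0.3,-1,0,0,0,0.7],[0.2,-0.6,-0.5,0,0,0,0.7],[0.3,-1,0,0,0,0,0.7],[0.3,-1,0,0,0,0,0.7],[0.3,-1,0,0,0,0,0.7],[0.3,-1,0,0,0,0,0.7],[0.3,-1,0,0,0,0,0.7],[0.3,-1,0,0,0,0,0.7],[0.2,-1,0,0,0,0,0.7],[0,-1,0,0,0,0,0.7],[0,-1,0,0,0,0,0.7],[0,-0.6,0,0,0,0,0.7],[0,-0.3,0,0,0,0,0.7],[0,0,0,0,0,0,0.7]],
])

```text
time: 13.8
ee_pos: [0.5262, 0.073, 0.1594]
tool_rot: [-180.0, 0.0, -2.1]
force: [-0.9, -0.3, -1.5]
width: 0.0497
gripper_force: 30.0
```

Run:
```python
from h import *
s=manip.state(); print(s['ee_pos'],s['width'])
b,d,c=grab('scene','scene2'); 
cv2.imwrite('pics/crop2.png',cv2.resize(b[100:340,180:480],None,fx=2,fy=2))
P,rw=cloud(d,c); m=masks(b)
k,l,st,ce=cv2.connectedComponentsWithStats(m['green'])
for i in range(1,k):
    if st[i,4]>40: q=P[l==i]; print(ce[i],st[i],q.min(0).round(3),q.max(0).round(3))
```

```text
[0.52621898 0.07300063 0.15942269] 0.04972892911139045
[207.02739726 183.7260274 ] [202 178  14  11  73] [ 0.56  -0.218  0.062] [ 0.579 -0.18   0.071]
[316.9280303  201.36742424] [307 188  24  23 264] [0.516 0.049 0.19 ] [0.55  0.096 0.199]
[235.54477612 210.3880597 ] [227 202  21  14 134] [ 0.556 -0.123  0.062] [ 0.585 -0.077  0.072]
[314.14 232.5 ] [305 226  21  10  50] [0.532 0.065 0.13 ] [0.55  0.096 0.138]
```

View pics/crop2.png

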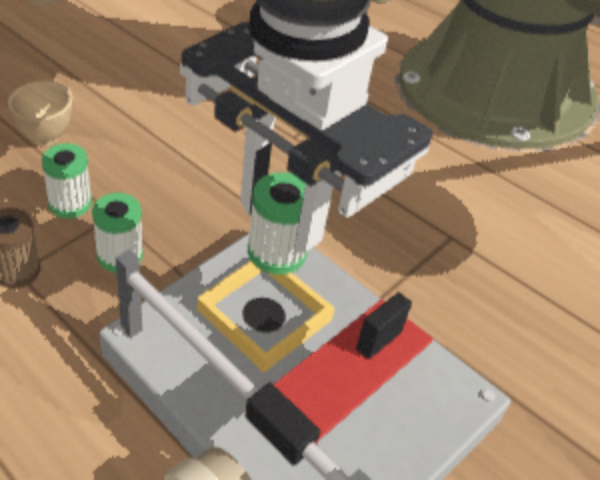

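The crop shows the cartridge held upright just behind and above the seat (seat centre at about (265,315), cartridge at (280,220)). The gate is open, clear of the descent.

Emit:
apply_moves([
  [[0.12,0,0.5,0,0,0,0.7],[0,0,0.8,0,0,0,0.7],[0,0,0.8,0,0,0,0.7],[0,0,0.6,0,0,0,0.7],[0,0,0.5,0,0,0,0.7],[0,0,0.4,0,0,0,0.7],[0,0,0.3,0,0,0,0.7],[0,0,0.2,0,0,0,0.7],[0,0,0.15,0,0,0,0.7],[0,0,0.1,0,0,0,0.7],[0,0,0,0,0,0,0.7]],
])

```text
time: 14.95
ee_pos: [0.5287, 0.0724, 0.0724]
tool_rot: [-180.0, 0.0, -2.1]
force: [-0.1, 0.1, -1.0]
width: 0.0495
gripper_force: 30.0
```

Emit:
apply_moves([
  [[0,0,0.05,0,0,0,0.7],[0,0,0,0,0,0,0.4],[0,0,0,0,0,0,0.2],[0,0,0,0,0,0,0],[0,0,0,0,0,0,0],[0,0,0,0,0,0,0],[0,0,0,0,0,0,0],[0,0,-0.3,0,0,0,0],[0,0,-1,0,0,0,0],[0,0,-1,0,0,0,0],[0,0,-1,0,0,0,0],[0,0,-1,0,0,0,0],[0,0,-1,0,0,0,0],[0,0,-1,0,0,0,0],[0,0,-0.6,0,0,0,0],[0,0,0,0,0,0,0]],
])

```text
time: 16.55
ee_pos: [0.5293, 0.0725, 0.2111]
tool_rot: [-180.0, -0.2, -2.1]
force: [-0.2, 0.7, 0.0]
width: 0.0941
gripper_force: 0.0
```

Run:
```python
from h import *
b,d,c=grab('scene','scene3'); 
cv2.imwrite('pics/crop3.png',cv2.resize(b[180:340,220:450],None,fx=3,fy=3))
P,rw=cloud(d,c); m=masks(b); Z=P[...,2]
k,l,st,ce=cv2.connectedComponentsWithStats(m['green'])
for i in range(1,k):
    if st[i,4]>40: q=P[l==i]; print(ce[i],st[i],q.min(0).round(3),q.max(0).round(3))
s=(m['black']>0)&(abs(Z-.160)<.008)&(P[...,1]>.1); q=P[s]; print(len(q),q.min(0),q.max(0),np.median(q,0))
```

```text
[310.92156863 243.17647059] [302 236  20  11  51] [0.537 0.062 0.103] [0.553 0.096 0.111]
[310.5        264.47916667] [300 258  24  10  48] [0.525 0.064 0.043] [0.872 0.33  0.61 ]
40 [0.54851092 0.17823626 0.15237754] [0.55054402 0.18986388 0.16382439] [0.54973118 0.18421707 0.1582915 ]
```

View pics/crop3.png

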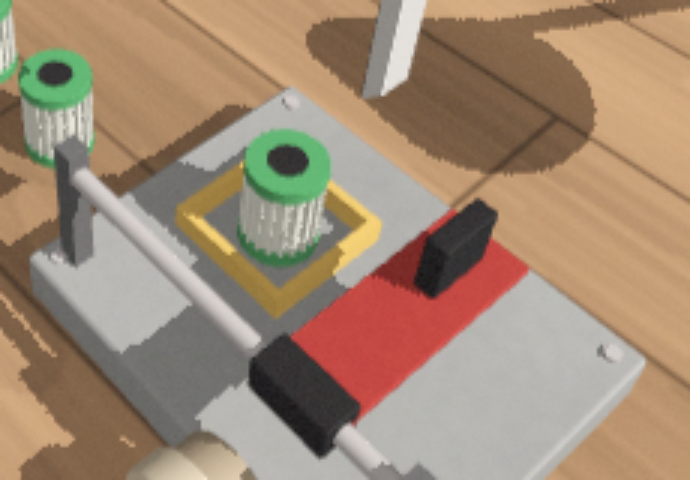

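The crop shows the cartridge standing upright inside the yellow rim at about (285,195), released. The gate's grip is at (455,250).

Emit:
apply_moves([
  [[-0.1,-0.6,0,0,0,0,0],[0,-1,0,0,0,0,0],[0,-1,0,0,0,0,0],[0,-1,0,0,0,0,0],[0,-1,0,0,0,0,0],[0,-0.7,0,0,0,0,0],[0,-0.3,0,0,0,0,0],[0,0,0.5,0,0,0,0],[0,0,1,0,0,0,0],[0,0,1,0,0,0,0],[0,0,0.8,0,0,0,0],[0,0,0.5,0,0,0,0],[0,0,0.15,0,0,0,0],[0,0,0,0,0,0,0.5],[0,0,0,0,0,0,1],[0,0,0,0,0,0,1],[0,0,0,0,0,0,1],[0,0,0,0,0,0,1],[0,0,0,0,0,0,1],[0,0,0,0,0,0,1]],
])

```text
time: 18.6
ee_pos: [0.5309, 0.1844, 0.1305]
tool_rot: [-180.0, -0.0, -2.1]
force: [-0.3, -0.1, -0.8]
width: 0.0415
gripper_force: 0.0
```

Emit:
apply_moves([
  [[0,0,0,0,0,0,1],[0,0,0,0,0,0,1],[0,0,0,0,0,0,1],[0,0,0,0,0,0,1],[0,0,0,0,0,0,1],[0,0,0,0,0,0,1],[0,0,0,0,0,0,1]],
])

```text
time: 19.3
ee_pos: [0.5309, 0.1844, 0.1304]
tool_rot: [180.0, 0.0, -2.1]
force: [0.1, 0.0, -0.6]
width: 0.0139
gripper_force: 30.0
```

Emit:
apply_moves([
  [[0,0.3,0,0,0,0,1],[0,0.5,0,0,0,0,1],[0,0.5,0,0,0,0,1],[0,0.5,0,0,0,0,1],[0,0.5,0,0,0,0,1],[0,0.5,0,0,0,0,1],[0,0.5,0,0,0,0,1],[0,0.5,0,0,0,0,1],[0,0.5,0,0,0,0,1],[0,0.4,0,0,0,0,1],[0,0.2,0,0,0,0,1],[0,0.1,0,0,0,0,1],[0,0,0,0,0,0,1]],
])

```text
time: 20.6
ee_pos: [0.5276, 0.0832, 0.1305]
tool_rot: [180.0, -0.1, -2.2]
force: [7.3, -1.3, -5.6]
width: 0.0139
gripper_force: 30.0
```

Emit:
apply_moves([
  [[0,0.1,0,0,0,0,1],[0,0.1,0,0,0,0,1],[0,0.1,0,0,0,0,1],[0,0.1,0,0,0,0,1],[0,0,0,0,0,0,1]],
])

```text
time: 21.1
ee_pos: [0.5274, 0.0754, 0.1304]
tool_rot: [180.0, -0.1, -2.2]
force: [8.6, -0.8, -5.4]
width: 0.0139
gripper_force: 30.0
```

Emit:
apply_moves([
  [[0,0.1,0,0,0,0,1],[0,0,0,0,0,0,1]],
])

```text
time: 21.3
ee_pos: [0.5273, 0.0735, 0.1304]
tool_rot: [180.0, -0.1, -2.2]
force: [9.0, -0.2, -5.5]
width: 0.0138
gripper_force: 30.0
```

Emit:
apply_moves([
  [[0,0.05,0,0,0,0,1],[0,0,0,0,0,0,1]],
])

```text
time: 21.5
ee_pos: [0.5273, 0.0726, 0.1305]
tool_rot: [180.0, -0.1, -2.2]
force: [8.8, 0.4, -6.1]
width: 0.0138
gripper_force: 30.0
```

Emit:
apply_moves([
  [[0,0.05,0,0,0,0,1],[0,0,0,0,0,0,1]],
])

```text
time: 21.7
ee_pos: [0.5273, 0.0716, 0.1305]
tool_rot: [180.0, -0.1, -2.2]
force: [9.7, 0.3, -4.2]
width: 0.014
gripper_force: 30.0
```

Emit:
apply_moves([
  [[0,0.05,0,0,0,0,1],[0,0,0,0,0,0,1]],
])

```text
time: 21.9
ee_pos: [0.5272, 0.0709, 0.1305]
tool_rot: [-180.0, -0.1, -2.2]
force: [9.8, 2.8, -6.2]
width: 0.0138
gripper_force: 30.0
```

Emit:
apply_moves([
  [[0,0.05,0,0,0,0,1],[0,0,0,0,0,0,1]],
])

```text
time: 22.1
ee_pos: [0.5272, 0.0709, 0.1304]
tool_rot: [-179.9, -0.1, -2.2]
force: [10.7, 9.2, -7.2]
width: 0.0136
gripper_force: 30.0
```

Emit:
apply_moves([
  [[0,0,0,0,0,0,0.8],[0,0,0,0,0,0,0.4],[0,0,0,0,0,0,0],[0,0,0,0,0,0,0],[0,0,0,0,0,0,0],[0,0,0,0,0,0,0],[0,0,-0.4,0,0,0,0],[0,0,-1,0,0,0,0],[0,0,-1,0,0,0,0],[0,0,-1,0,0,0,0],[0,0,-0.8,0,0,0,0],[0,0,-0.5,0,0,0,0],[-0.5,0.5,0,0,0,0,0],[-0.5,1,0,0,0,0,0],[-0.5,1,0,0,0,0,0],[-0.5,1,0,0,0,0,0],[-0.5,1,0,0,0,0,0],[-0.5,1,0,0,0,0,0],[-0.5,1,0,0,0,0,0],[-0.5,1,0,0,0,0,0]],
])

```text
time: 24.1
ee_pos: [0.4405, -0.0771, 0.2246]
tool_rot: [180.0, 0.0, -2.1]
force: [-0.6, 0.1, 0.9]
width: 0.094
gripper_force: 0.0
```

Emit:
apply_moves([
  [[-0.2,1,0,0,0,0,0],[-0.2,1,0,0,0,0,0],[0,1,0,0,0,0,0],[0,1,0,0,0,0,0],[0,1,0,0,0,0,0],[0,0.5,0,0,0,0,0],[0,0,0,0,0,0,0]],
])

```text
time: 24.8
ee_pos: [0.4288, -0.1866, 0.2243]
tool_rot: [-180.0, 0.0, -2.2]
force: [-0.3, -0.2, 0.3]
width: 0.0935
gripper_force: 0.0
```

Run:
```python
from h import *
a,da,ca=grab('top','top4'); b,d,c=grab('scene','scene4'); 
cv2.imwrite('pics/both4.png',cv2.resize(np.hstack([a,b]),(800,300)))
for n,im,d,c in(('top',a,da,ca),('scene',b,d,c)):
    P,rw=cloud(d,c); m=masks(im); Z=P[...,2]
    s=(m['black']>0)&(abs(Z-.158)<.012)&(abs(P[...,1]-.07)<.05)&(abs(P[...,0]-.53)<.04); q=P[s]; print(n,len(q),q.min(0).round(4),q.max(0).round(4),np.median(q,0).round(4))
```

```text
top 95 [0.5061 0.0633 0.1463] [0.5432 0.0738 0.1664] [0.5259 0.0645 0.1606]
scene 58 [0.5134 0.0658 0.1463] [0.5476 0.0787 0.1646] [0.5461 0.0724 0.1555]
```

View pics/both4.png

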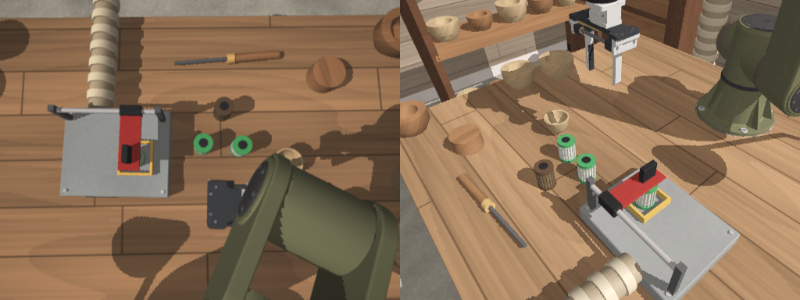

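The final view shows the gate over the seated cartridge, with the grip at (127,154) in the left half, and the brown cartridge untouched at (223,107). I'll make one gentle closed-finger push on the grip, in case letting go moved the gate back by a millimetre.

Emit:
apply_moves([
  [[0.39,-0.5,0,0,0,0,1],[0.5,-1,0,0,0,0,1],[0.5,-1,0,0,0,0,1],[0.5,-1,0,0,0,0,1],[0.5,-1,0,0,0,0,1],[0.5,-1,0,0,0,0,1],[0.5,-1,0,0,0,0,1],[0.5,-1,0,0,0,0,1],[0.5,-1,0,0,0,0,1],[0,-1,0,0,0,0,1],[0,-1,0,0,0,0,1],[0,-1,0,0,0,0,1],[0,-1,0,0,0,0,1],[0,-1,0,0,0,0,1],[0,-1,0,0,0,0,1],[0,-0.4,0,0,0,0,1],[0,0,0,0,0,0,1]],
])

```text
time: 26.6
ee_pos: [0.5276, 0.11, 0.2244]
tool_rot: [-180.0, 0.0, -2.0]
force: [-0.6, -0.8, 0.9]
width: 0.0003
gripper_force: 0.0
```

Emit:
apply_moves([
  [[0,0,0.5,0,0,0,1],[0,0,1,0,0,0,1],[0,0,1,0,0,0,1],[0,0,0.9,0,0,0,1],[0,0,0.6,0,0,0,1],[0,0,0.2,0,0,0,1],[0,0,0,0,0,0,1]],
])

```text
time: 27.3
ee_pos: [0.5278, 0.1082, 0.1402]
tool_rot: [180.0, 0.0, -2.2]
force: [0.4, 0.2, -0.9]
width: 0.0003
gripper_force: 0.0
```

Emit:
apply_moves([
  [[0,0.3,0,0,0,0,1],[0,0.2,0,0,0,0,1],[0,0.1,0,0,0,0,1],[0,0.1,0,0,0,0,1],[0,0,0,0,0,0,1]],
])

```text
time: 27.8
ee_pos: [0.5274, 0.0943, 0.1407]
tool_rot: [-180.0, -0.0, -2.2]
force: [0.3, -0.4, 0.7]
width: 0.0007
gripper_force: 0.0
```

Emit:
apply_moves([
  [[0,0.1,0,0,0,0,1],[0,0,0,0,0,0,1]],
])

```text
time: 28.0
ee_pos: [0.5272, 0.0924, 0.1405]
tool_rot: [-180.0, -0.0, -2.1]
force: [0.6, 0.6, -0.4]
width: 0.0003
gripper_force: 0.0
```

Emit:
apply_moves([
  [[0,0.05,0,0,0,0,1],[0,0,0,0,0,0,1]],
])

```text
time: 28.2
ee_pos: [0.5272, 0.0914, 0.1404]
tool_rot: [180.0, 0.0, -2.1]
force: [-0.4, 1.0, -0.6]
width: 0.0005
gripper_force: 0.0
```

Emit:
apply_moves([
  [[0,0.05,0,0,0,0,1],[0,0,0,0,0,0,1]],
])

```text
time: 28.4
ee_pos: [0.5272, 0.0904, 0.1405]
tool_rot: [-180.0, -0.0, -2.1]
force: [-0.2, 0.5, -0.2]
width: 0.0008
gripper_force: 0.0
```

Emit:
apply_moves([
  [[0,0.05,0,0,0,0,1],[0,0,0,0,0,0,1]],
])

```text
time: 28.6
ee_pos: [0.5271, 0.0903, 0.1405]
tool_rot: [-179.9, -0.0, -2.1]
force: [0.2, 6.3, -1.0]
width: 0.0002
gripper_force: 3.3
```

Emit:
apply_moves([
  [[0,0.05,0,0,0,0,1],[0,0,0,0,0,0,1]],
])

```text
time: 28.8
ee_pos: [0.5271, 0.0902, 0.1405]
tool_rot: [-179.8, -0.0, -2.1]
force: [0.7, 13.9, -1.3]
width: 0.0006
gripper_force: 6.9
```

The finger met the grip with the gate already hard against its stop, so it was home all along. I'll back off now.

Emit:
apply_moves([
  [[0,-0.3,0,0,0,0,1],[0,-0.5,0,0,0,0,1],[0,-0.2,-0.5,0,0,0,1],[0,0,-1,0,0,0,1],[0,0,-1,0,0,0,1],[0,0,-1,0,0,0,1],[0,0,-1,0,0,0,1],[0,0,-0.5,0,0,0,1],[0,0,0,0,0,0,1],[0,0,0,0,0,0,1]],
])

```text
time: 29.8
ee_pos: [0.5276, 0.1085, 0.2398]
tool_rot: [180.0, 0.0, -2.1]
force: [-0.0, -0.1, -0.1]
width: 0.0003
gripper_force: 0.0
```

```bash
python3 -c "
from bench import manip
s=manip.state(); print(s['ee_pos'],s['force']); print(manip.hand_in())"
```

```text
[0.52762716 0.10849453 0.23982718] [-0.02915173 -0.14336012 -0.07454351]
the job is handed in; nothing more can be done
None
```

The fresh cartridge is standing upright in the seat, the gate is back against its home stop, the brown cartridge was not touched, and the job was handed in at about 30 s (no verdict came back).

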